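# Fit and clamp the spout on the chocolate pump

### The job

Stand the loose flanged steel spout, flange down, on the centring spigot of the pump's leaning outlet so that it sits fully home, then swing both jaws of the hinged clamp ring shut around the two flanges and swing the latch shut across the jaws. Let go of everything and leave the can, the pan and the cutter tin where they stand.

Things in the scene. Friction and masses are not known exactly. Their poses are not given: they have to be found in the camera images.
- neck: Pump's fixed steel outlet: 64 mm flange, 8 mm thick, leaning 24 deg from vertical. Origin: centre of its upper face, 180 mm above the counter. z: outlet axis, up and out (at yaw 0 it leans to the robot); x: uphill, to the clamp's hinge; y: to the left jaw; -x: downhill, where the jaw ends meet. The pump's body lies behind (uphill), up to 140 mm above the counter.
- spigot_top (a point): Centre of the top of the centring spigot: a solid stub of 38 mm diameter standing 13 mm up from the neck's face on its axis, its top 4 mm tapering to 35 mm. Axes as the neck's.
- hinge_pin (a point): Pin about which both jaws swing, parallel to the neck's z, at x = +47, y = 0, z = 0 mm in the neck's frame.
- spout: Loose steel spout, 0.2 to 0.4 kg: open tube, 46 mm outer diameter, 75 mm tall in all, bore 40 mm, with a 64 mm flange, 8 mm thick, at its foot. Starts upright on the counter, flange down. Origin: centre of the flange's underside; z up the tube. Seated, origin and z axis coincide with the neck's; if not fully home (over 1.8 mm proud) it blocks the jaws.
- jaw_left (a joint): Left clamp jaw, half ring on the neck's +y side, 41 mm outer radius, top 14 mm above the neck's face. Rad: 0 shut, grows as it swings outward about the neck's -z (clockwise from above), at most 1.05; starts 0.55 to 0.8. Stiff hinge (0.2 N m), stays where left.
- jaw_right (a joint): Right clamp jaw, mirror image on the neck's -y side. Rad: 0 shut, grows outward about the neck's +z, at most 1.05; starts 0.55 to 0.8. Stiff hinge (0.2 N m), stays where left.
- latch (a joint): Swing latch, 74 mm flat bar pivoted on the left jaw's front end, parallel to the neck's z. Rad: 0 latched (bar along the neck's -y, its downward pin hooked outside the right jaw's end peg), grows outward about -z to 1.7 (pi/2: bar along -x, left jaw shut); starts 0.8 to 1.25. Stiff (0.12 N m). Closes only when both jaws are shut; nearly shut jaws are drawn in.
- latch_pivot (a point): The latch's pivot on the left jaw, at the height of the neck's face; with the left jaw shut at x = -56, y = +12, z = 0 mm in the neck's frame.
- left_grip (a point): Grip point of the left jaw's handle: a round steel post, 14 mm diameter, parallel to the neck's z, its top 55 mm above the neck's face, this point 40 mm above it. Jaw shut: x = -8, y = +66, z = 40 mm in the neck's frame.
- right_grip (a point): The same on the right jaw's post (14 mm diameter, top at 55 mm). Jaw shut: x = -8, y = -66, z = 40 mm in the neck's frame.
- latch_grip (a point): The same on the latch's post (14 mm diameter, top 56 mm above the neck's face), 58 mm from the latch's pivot. Latched: x = -56, y = -46, z = 40 mm in the neck's frame.
- can: Bystander: plain metal can, 60 mm diameter, 115 mm tall, on the robot's right; origin at the centre of its underside. It and the spout may have changed places.
- pan: Bystander: small steel pan, 110 mm diameter, 50 mm tall, handle along its x axis to 160 mm, on the left; origin at the centre of its underside.
- cutter_tin: Bystander: round tin of ring cutters, 116 mm diameter, 60 mm tall, on the left, behind the pan; origin at the centre of its underside.
There are look-alikes about, which are no part of the job. What is shaped like the spout but pink or purple is not meant.

How it is judged:
By the outcome, as a careful person would: the job done as asked, in the order asked, and still so for the second after the job is handed in, with the robot touching nothing.
It also fails if it takes over 64 s, if anything falls off the work surface, if the arm or the gripper's body presses on something with over 40 N, if the wrist force passes 120 N, or if a joint passes its speed limit or range.

### The arm

A 7-joint arm with a two-finger parallel gripper is mounted at the origin on the work surface. World frame = base frame: x ahead of the robot, y to its left, z up, the work surface at z = 0. Lengths are in m, angles in rad, forces in N, time in s.
With the tool pointing down it reaches from about 0.425 to 0.875 m from the base axis. Payload 4.7 kg.
Tool frame: the origin (TCP) lies between the finger pads; the fingertips stand 14 mm ahead of it and the grasp point (between the pads) lies 5 mm behind it; z points along the fingers, y is the line along which they close (so a half turn about z gives the same grasp; the last joint's range is limited). The gripper opens to 87 mm and grips with 3 to 60 N. Pads are 19 mm wide; open, the fingers measure 117 mm over their backs; the gripper's body (75 mm by 190 mm) begins 51 mm behind the grasp point.
Start: joints at [1.314, 0.321, -0.07, 1.45, 0.023, 1.371, -0.057], TCP at [0.174, -0.626, 0.237] pointing down, gripper open.
Joint ranges: [-2.86, 2.86], [-0.3, 2.09], [-1.38, 1.24], [0.06, 2.45], [-1.56, 4.7], [0.09, 2.05], [-2.69, 2.69]. Speed limits (rad/s): [2.57, 2.57, 3.14, 3.14, 3.14, 3.14, 3.14].

### API

Orientations are given as a rotation vector (axis times angle).
In Python, from bench import ctrl gives the robot as it stands.
- The arm moves only by the shell command python3 -m inch 'ROWS' [OPENING] [FORCE]. ROWS is JSON, a list of rows, each a list of 6 numbers: the shift along the world's x, y, z in mm, then the turn, a rotation vector about the world's x, y, z in degrees. In form: [[tx, ty, tz, rx, ry, rz], ...]. A call has 1 to 20 rows; each row is the pose to reach, as a shift and turn from the pose commanded when the call began; what a row does not reach only later rows make up. A row lasts 1/8 s, in which the tool goes at most 62.5 mm and 10.7 degrees, less where a joint would pass 70% of its speed; a pose out of reach is approached as far as the arm can. A call with a gripper value outside its range is refused whole. OPENING is the finger opening in mm, from 0 to 87, set as the call begins (- or left out, the last holds). The fingers move at their own pace and stop on an object; FORCE is the grip in N (left out, the last holds). Time passes only in rows, so rows that repeat a pose let the fingers close. It gives the time, the measured TCP pose, the force, the opening and the grip force at its end, in the units of the state.
- ctrl.get_state(): the state, without advancing time (a new reading comes with each control period).
- ctrl.get_image(name): name is "scene" or "side" or "wrist"; returns (picture, depth): 384x512x3 uint8, red, green, blue; 384x512 float32, m along the optical axis (not along the pixel's ray), 0 where there is no reading.
- ctrl.camera_params(name): a dict with "mtx" (3x3 intrinsics, pixels), "dist_coeffs" ([k1, k2, p1, p2, k3] as OpenCV has them; the pictures are not rectified), "T" (4x4, takes a point from camera to world coordinates). Camera axes: x right, y down, z forward; pixel columns grow to the right and rows downward; lengths in m; the calibration is good to about 2 mm. A picture is of the moment at which its call begins: read the wrist's pose just before it. camera_params takes no time and is no camera call; for the wrist camera it gives the pose at the moment of the call.
- ctrl.close_job(): hands the job in; it is judged then, once.
The state is a dict: "time": time; "joint_positions": joint angles; "qd": joint speeds; "joint_torque": joint torques, N m; "position": TCP position; "tool_rot": TCP orientation; "ft_force": force on the tool from outside, world axes, zero at the start; "torque": the same for the moment, N m; "grip_width": opening from 0.0 (shut) to 1.0 (fully open); "grip_force": force on a finger pad.
Only numpy, scipy, OpenCV 4.12 (cv2) and the standard library are available. Lean on these libraries where they do the work, as an engineer would, in place of code of your own. Each camera call takes 0.05 s, during which the arm holds its last target. There are 200 camera calls.

## Working session

There is one attempt and no reset: what is moved stays moved. The work goes in short steps, Python scripts to look and compute and a shell command to move; the robot and the scene stay as the last step left them, time stands still between calls to the robot, and variables do not carry over. Pictures are saved under pics/ and viewed, at most 10 in all, crops included, and the job is handed in when it is done.

```bash
ls; mkdir -p pics; python3 - <<'E'
from bench import ctrl
import cv2,numpy as np
s=ctrl.get_state();print(s)
for n in("scene","side"):
    im,d=ctrl.get_image(n);p=ctrl.camera_params(n);print(n,p)
    cv2.imwrite(f"pics/{n}0.png",im[:,:,::-1]);np.savez(f"{n}0.npz",im=im,d=d,K=p["mtx"],dist=p["dist_coeffs"],T=p["T"])
E
```

```text
pics
{'time': 0.0, 'joint_positions': array([ 1.31414435,  0.32183195, -0.07008844,  1.45170797,  0.02261735,
        1.37079543, -0.05689235]), 'qd': array([ 0.00053834,  0.00031928,  0.00068883, -0.00021394, -0.00111081,
       -0.00238285, -0.00149727]), 'joint_torque': array([ 1.49911205e-05, -4.91287529e+01, -4.03597103e-01, -3.12532425e+01,
       -6.38019713e-02,  4.37625451e-02,  1.61838766e-04]), 'position': array([ 0.17365043, -0.62581199,  0.23543916]), 'tool_rot': array([-3.11093828e+00, -4.23810855e-01,  5.93779968e-04]), 'ft_force': array([-0.00058271, -0.16608961,  0.07743606]), 'torque': array([-0.0143833 ,  0.0130463 , -0.00609352]), 'grip_force': 0.0, 'grip_width': 1.0038978828347112}
scene {'mtx': array([[385.93062215,   0.        , 258.02212959],
       [  0.        , 385.93062215, 193.46688775],
       [  0.        ,   0.        ,   1.        ]]), 'dist_coeffs': array([-0.05316343,  0.        ,  0.        ,  0.        ,  0.        ]), 'T': array([[ 0.47329799,  0.50220239, -0.72372769,  1.23573482],
       [ 0.88087189, -0.26298178,  0.3935801 , -0.34512286],
       [ 0.00732967, -0.82379205, -0.56684472,  0.69938211],
       [ 0.        ,  0.        ,  0.        ,  1.        ]])}
side {'mtx': array([[377.5328772 ,   0.        , 250.53587646],
       [  0.        , 377.5328772 , 186.92937813],
       [  0.        ,   0.        ,   1.        ]]), 'dist_coeffs': array([-0.09527914,  0.        ,  0.        ,  0.        ,  0.        ]), 'T': array([[ 0.99984558,  0.01456422,  0.00983312,  0.4688994 ],
       [ 0.00298849, -0.69233453,  0.72157049, -0.64728458],
       [ 0.01731692, -0.72142968, -0.69227114,  0.83544788],
       [ 0.        ,  0.        ,  0.        ,  1.        ]])}
```

View pics/scene0.png

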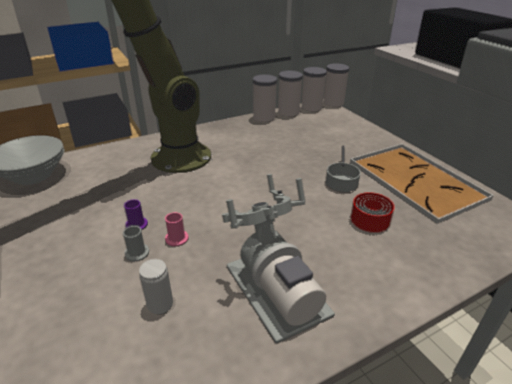

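View pics/side0.png

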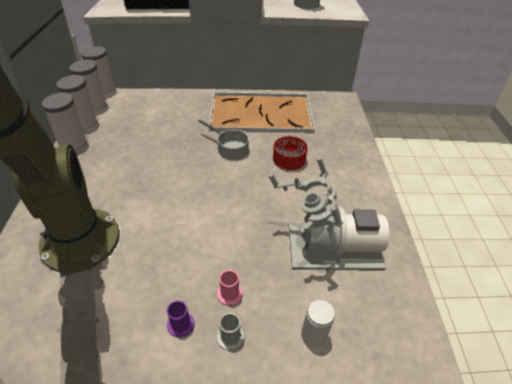

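Scene view: the grey spout is at (135,242), with purple (134,215) and pink (176,229) look-alikes and the can at (156,287). The pump outlet is at (265,215), with posts at (232,212), (270,187) and (300,190). In the side view the spout is at (231,330) and the neck at (315,200).

```bash
cat > h.py <<'E'
import cv2,numpy as np
def load(f):
    z=np.load(f);return z["im"],z["d"],z["K"],z["dist"],z["T"]
def cloud(d,K,dist,T):
    h,w=d.shape;u,v=np.meshgrid(np.arange(w),np.arange(h))
    n=cv2.undistortPoints(np.stack([u,v],-1).reshape(-1,1,2).astype(float),K,dist).reshape(h,w,2)
    P=np.dstack([n*d[...,None],d])@T[:3,:3].T+T[:3,3]
    P[d==0]=np.nan
    return P
def plane(uv,K,dist,T,z):
    n=cv2.undistortPoints(np.array(uv,float).reshape(-1,1,2),K,dist).reshape(-1,2)
    r=np.c_[n,np.ones(len(n))]@T[:3,:3].T
    return T[:3,3]+r*((z-T[2,3])/r[:,2])[:,None]
def grab(ctrl,n,f):
    p=ctrl.camera_params(n);im,d=ctrl.get_image(n)
    np.savez(f+".npz",im=im,d=d,K=p["mtx"],dist=p["dist_coeffs"],T=p["T"]);cv2.imwrite(f"pics/{f}.png",im[:,:,::-1])
    return im,d,p["mtx"],p["dist_coeffs"],p["T"]
E
python3 - <<'E'
from h import *
for n,b,sb in(("scene",(215,165,315,245),(115,222,155,265)),("side",(260,150,350,240),(212,310,250,352))):
    im,d,K,D,T=load(n+"0.npz");P=cloud(d,K,D,T)
    x0,y0,x1,y1=sb;Q=P[y0:y1,x0:x1].reshape(-1,3);C=im[y0:y1,x0:x1].reshape(-1,3).astype(int)
    Q=Q[(np.ptp(C,axis=1)<30)]
    for lo,hi in((.003,.012),(.012,.06),(.068,.085)):
        q=Q[(Q[:,2]>lo)&(Q[:,2]<hi)];print(n,"spout",lo,len(q),q.min(0).round(3),q.max(0).round(3))
    x0,y0,x1,y1=b;Q=P[y0:y1,x0:x1]
    m=(Q[...,2]>.15)
    q=Q[m];print("neck",len(q),q.min(0).round(3),q.max(0).round(3))
    cv2.imwrite(f"pics/{n}_c.png",cv2.resize(im[y0:y1,x0:x1,::-1],None,fx=6,fy=6,interpolation=cv2.INTER_CUBIC))
a=cv2.imread("pics/scene_c.png");b=cv2.imread("pics/side_c.png");print(a.shape,b.shape)
E
```

```text
scene spout 0.003 168 [ 0.304 -0.326  0.003] [ 0.47  -0.215  0.012]
scene spout 0.012 337 [ 0.331 -0.293  0.012] [ 0.461 -0.241  0.06 ]
scene spout 0.068 98 [ 0.413 -0.293  0.068] [ 0.461 -0.248  0.077]
neck 1701 [ 0.526 -0.103  0.15 ] [0.686 0.083 0.253]
side spout 0.003 236 [ 0.403 -0.305  0.003] [ 0.465 -0.212  0.012]
side spout 0.012 332 [ 0.408 -0.297  0.012] [ 0.456 -0.252  0.06 ]
side spout 0.068 132 [ 0.413 -0.296  0.068] [ 0.456 -0.251  0.078]
neck 1791 [ 0.522 -0.108  0.15 ] [0.684 0.08  0.254]
(480, 600, 3) (540, 540, 3)
```

View pics/scene_c.png

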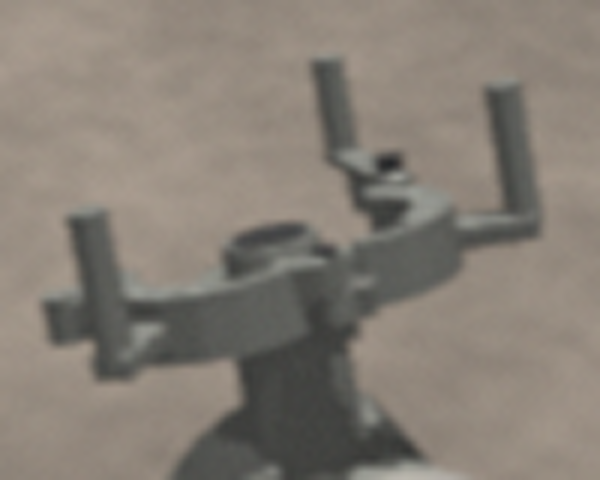

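View pics/side_c.png

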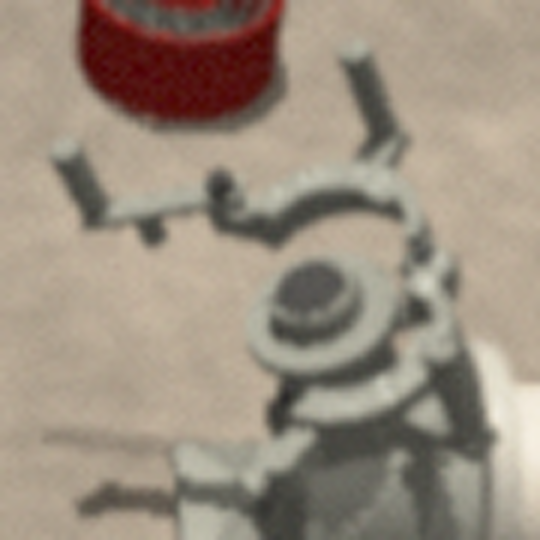

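Scene crop: the spigot top is at full-image (260,205), with post tops at right jaw (230,200), latch (269,175) and left jaw (299,179). Side crop: spigot top (312,198), latch post top (271,175), left post top (319,159). The right post is unclear in this view.

```bash
python3 - <<'E'
from h import *
def tri(a,b,S):
    A=[];B=[]
    for (u,v),(im,d,K,D,T) in zip((a,b),S):
        n=cv2.undistortPoints(np.array([[[u,v]]],float),K,D).ravel();r=T[:3,:3]@[*n,1];r/=np.linalg.norm(r)
        M=np.eye(3)-np.outer(r,r);A.append(M);B.append(M@T[:3,3])
    x=np.linalg.solve(sum(A),sum(B));return x*1000,[np.linalg.norm(m@x-b)*1000 for m,b in zip(A,B)]
S=[load("scene0.npz"),load("side0.npz")]
c=lambda x,y:(215+x/6,165+y/6); s=lambda x,y:(260+x/6,150+y/6)
for k,a,b in(("spig",c(272,236),s(312,288)),("latch",c(325,63),s(66,150)),("left",c(503,88),s(355,52))):
    print(k,*tri(a,b,S))
for i,(im,d,K,D,T) in enumerate(S):
    P=cloud(d,K,D,T)*1000
    f=(c,s)[i]
    for k,pt in (("spig",[(272,238),(312,288)][i]),("left",[(503,92),(357,58)][i]),("latch",[(326,68),(68,155)][i]))+((("right",(90,220)),) if i==0 else ()):
        u,v=map(round,f(*pt));print(i,k,np.nanmedian(P[v-1:v+2,u-1:u+2].reshape(-1,3),0).round(0))
    # highest points on -y side & can
    m=(P[...,1]<-40)&(P[...,1]>-130)&(P[...,0]>480)&(P[...,0]<660)&(P[...,2]>200)&(P[...,2]<300)
    print("right pts",m.sum(),P[m].mean(0).round(0) if m.any() else 0, P[m][P[m][:,2]>P[m][:,2].max()-10].mean(0).round(0) if m.any() else 0)
    m=(P[...,1]<-150)&(P[...,0]>480)&(P[...,0]<720)&(P[...,2]>105)&(P[...,2]<125)
    print("can",m.sum(),P[m].min(0).round(0),P[m].max(0).round(0))
    # decoys
    m=(P[...,1]<-100)&(P[...,1]>-420)&(P[...,0]>250)&(P[...,0]<520)&(P[...,2]>68)&(P[...,2]<80)
    hsv=cv2.cvtColor(im,cv2.COLOR_RGB2HSV)
    for nm,mm in(("coloured",m&(hsv[...,1]>90)),("grey",m&(hsv[...,1]<60))):
        n,l=cv2.connectedComponents(mm.astype(np.uint8))
        for j in range(1,n):
            if (l==j).sum()>30: q=P[l==j];print(nm,((q.min(0)+q.max(0))/2).round(0),np.ptp(q,axis=0).round(0))
E
```

```text
spig [626.47873465  -8.35919517 189.89682394] [np.float64(1.0864353395404818), np.float64(1.0864353395404793)]
latch [530.18212833  69.66316176 191.08024454] [np.float64(0.137703205735487), np.float64(0.13770320573544817)]
left [647.49988646  76.5861418  242.51025857] [np.float64(0.5756830703837784), np.float64(0.5756830703836947)]
0 spig [636. -13. 196.]
0 left [652.  74. 245.]
0 latch [534.  67. 193.]
0 right [661. -96. 250.]
right pts 54 [655. -81. 223.] [657. -97. 249.]
can 472 [ 600. -293.  105.] [ 657. -239.  118.]
coloured [ 321. -244.   72.] [49. 40.  8.]
coloured [ 431. -160.   73.] [48. 43.  9.]
grey [ 437. -271.   72.] [48. 45.  9.]
1 spig [625. -14. 194.]
1 left [648.  68. 245.]
1 latch [530.  63. 194.]
right pts 126 [652. -84. 221.] [654. -99. 250.]
can 575 [ 598. -297.  105.] [ 655. -240.  119.]
coloured [ 430. -164.   73.] [42. 45.  9.]
coloured [ 320. -246.   74.] [42. 45. 12.]
grey [ 435. -273.   73.] [43. 45. 10.]
```

```bash
cat > neck.py <<'E'
import numpy as np
from scipy.spatial.transform import Rotation as R
from scipy.optimize import least_squares
def Rn(psi): return (R.from_euler('z',psi)*R.from_euler('y',-24,degrees=True)).as_matrix()
def rot(p,c,a): # about z by a
    d=np.array(p)-c;ca,sa=np.cos(a),np.sin(a);return c+np.array([ca*d[0]-sa*d[1],sa*d[0]+ca*d[1],d[2]])
H=np.array([47.,0,0])
def left(q,z=40): return rot([-8,66,z],H,-q)
def right(q,z=40): return rot([-8,-66,z],H,q)
def piv(q,z=0): return rot([-56,12,z],H,-q)
def latch(ql,q,z=40): return rot(rot([-56,-46,z],np.array([-56,12,0.]),-q),H,-ql)
def world(o,psi,p): return np.array([o[0],o[1],180])+Rn(psi)@p
E
python3 - <<'E'
from neck import *
S=np.array([626,-11,192.]);L=np.array([649,72,244.]);Rr=np.array([658,-97,249.]);La=np.array([531,66,192.5])
def f(v):
    o=v[:2];w=lambda p:world(o,v[2],p)
    return np.r_[w([0,0,13])-S,w(left(v[3],55))-L,w(right(v[4],55))-Rr,w(latch(v[3],v[5],56))-La]
r=least_squares(f,[631,-11,0,.7,.7,1]);print(r.x.round(3),f(r.x).round(1))
E
```

```text
[ 6.33696e+02 -1.14460e+01 -3.60000e-02  5.74000e-01  7.66000e-01
  1.12900e+00] [ 2.4 -0.3 -0.1 -1.2  1.4  1.1 -1.2 -1.   2.9 -0.  -0.1  1.8]
```

```bash
python3 -m inch '[[33,44,0,0,0,-2],[65,88,0,0,0,-5],[98,132,0,0,0,-7.5],[131,177,0,0,0,-10],[164,221,0,0,0,-12.5],[196,265,0,0,0,-15],[229,310,0,0,0,-17.5],[262,354,0,0,0,-17.5],[262,354,0,0,0,-17.5],[262,354,0,0,0,-17.5]]' 87; python3 - <<'E'
from h import *
from bench import ctrl
import time
im,d,K,D,T=grab(ctrl,"wrist","w1");P=cloud(d,K,D,T)*1000
print(ctrl.get_state()["joint_positions"].round(2),T.round(3).tolist())
hsv=cv2.cvtColor(im,cv2.COLOR_RGB2HSV)
m=(P[...,2]>68)&(P[...,2]<80)&(hsv[...,1]<60)&(np.hypot(P[...,0]-436,P[...,1]+272)<45)
q=P[m];print(m.sum(),((q.min(0)+q.max(0))/2).round(1),np.ptp(q,axis=0).round(0))
E
```

```text
time: 1.35
position: [0.4353, -0.2727, 0.2362]
tool_rot: [3.141, -0.054, -0.002]
ft_force: [-0.5, -0.8, 0.8]
grip_width: 1.001
grip_force: 0.0
[ 0.87  0.05 -0.37  1.77  0.02  1.32 -1.11] [[-0.034, -0.961, -0.276, 0.511], [-0.999, 0.032, 0.009, -0.275], [-0.0, 0.276, -0.961, 0.385], [0.0, 0.0, 0.0, 1.0]]
495 [ 436.2 -270.5   73.2] [45. 45. 10.]
```

View pics/w1.png

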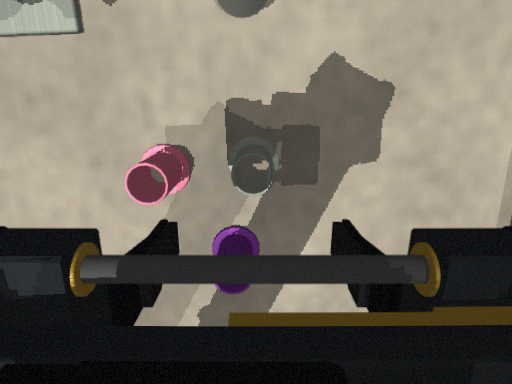

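The grey spout's rim is at (252,165) px, which gives (436,-270.5) mm at height 73. That agrees with the earlier estimate, so I'm going down to grasp.

```bash
python3 -m inch '[[1,2,-50,0,0,0],[1,2,-100,0,0,0],[1,2,-150,0,0,0],[1,2,-186,0,0,0],[1,2,-186,0,0,0],[1,2,-186,0,0,0]]' 87; python3 -m inch '[[0,0,0,0,0,0],[0,0,0,0,0,0],[0,0,0,0,0,0],[0,0,0,0,0,0],[0,0,0,0,0,0]]' 30 40
```

```text
time: 2.15
position: [0.4373, -0.2717, 0.0519]
tool_rot: [3.14, -0.057, 0.002]
ft_force: [0.3, -0.7, 0.8]
grip_width: 0.998
grip_force: 0.0
time: 2.78
position: [0.4369, -0.2706, 0.0507]
tool_rot: [3.141, -0.054, 0.0]
ft_force: [-0.7, -0.1, 0.8]
grip_width: 0.517
grip_force: 40.2
```

```bash
python3 -m inch '[[0,0,50,0,0,0],[0,0,105,0,0,0],[0,0,165,0,0,0],[0,0,220,0,0,0],[24,44,239,-0.14,-4,0],[50,88,239,-0.28,-8,0],[75,132,239,-0.42,-12,0],[98,176,239,-0.56,-16,0],[122,220,239,-0.7,-20,0],[146,261,239,-0.84,-24,0],[146,261,239,-0.84,-24,0],[146,261,239,-0.84,-24,0],[146,261,239,-0.84,-24,0]]'; python3 - <<'E'
from h import *
from bench import ctrl
grab(ctrl,"wrist","w2")
s=ctrl.get_state();print(s["position"],s["tool_rot"],s["joint_positions"].round(2))
for n in("scene","side"): grab(ctrl,n,n+"2")
E
```

```text
time: 4.4
position: [0.5824, -0.0109, 0.289]
tool_rot: [3.065, -0.057, 0.65]
ft_force: [0.1, 0.2, -3.0]
grip_width: 0.522
grip_force: 40.0
[ 0.58257673 -0.01082839  0.28925507] [ 3.06520387 -0.05664563  0.6503423 ] [ 0.68 -0.15 -0.65  1.89 -0.1   0.96 -1.55]
```

View pics/w2.png

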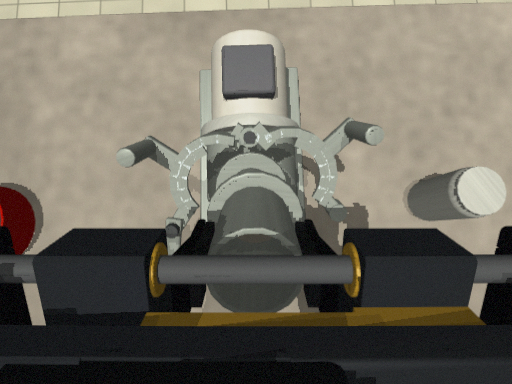

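Wrist view: hinge pin at (250,137), left post top at (126,158), right post top at (372,134), and the neck flange's uphill rim near (250,160). Refitting the neck from these.

```bash
python3 - <<'E'
from h import *
from neck import *
im,d,K,D,T=load("w2.npz");P=cloud(d,K,D,T)*1000
g=cv2.cvtColor(im,cv2.COLOR_RGB2GRAY)
for k,(u,v) in dict(left=(126,158),right=(373,134),hinge=(250,137)).items():
    print(k,np.nanmedian(P[v-2:v+3,u-2:u+3].reshape(-1,3),0).round(1))
from scipy.optimize import least_squares
o=np.array([632,-11,180.]);psi=-.036
N=(P-o)@Rn(psi)   # neck frame
# jaw top surface (z~14) points and flange face (z~0)
for nm,lo,hi,rad in(("jawtop",10,18,60),("face",-3,3,36)):
    m=(N[...,2]>lo)&(N[...,2]<hi)&(np.hypot(N[...,0],N[...,1])<rad);
    q=N[m];print(nm,len(q),q.min(0).round(1),q.max(0).round(1),np.median(q,0).round(1))
m=(np.abs(N[...,2])<3)&(np.hypot(N[...,0],N[...,1])<38)&(N[...,0]>5)
q=N[m];
# outer rim: per angle max radius
a=np.arctan2(q[:,1],q[:,0]);r=np.hypot(q[:,0],q[:,1])
E=[]
for b in np.arange(-1.4,1.4,.14):
    s=(a>=b)&(a<b+.14)
    if s.sum()>3: i=np.argmax(np.where(s,r,0));E.append(q[i]);print(round(b,2),s.sum(),q[i].round(1),r[i].round(1))
E=np.array(E);f=least_squares(lambda c:np.hypot(E[:,0]-c[0],E[:,1]-c[1])-32,[0,0],loss="soft_l1");print("rim centre",f.x,f.fun.round(1))
# post tops by rays to plane z=55, refit
n=cv2.undistortPoints(np.array([[[126,158]],[[373,134]],[[250,137]]],float),K,D).reshape(-1,2);ry=np.c_[n,np.ones(3)]@T[:3,:3].T
C=T[:3,3]*1000
def res(v):
    M=[world(v[:2],v[2],left(v[3],55)),world(v[:2],v[2],right(v[4],55)),world(v[:2],v[2],[47,0,14])]
    return np.concatenate([np.cross(r/np.linalg.norm(r),m-C) for r,m in zip(ry,M)])
f=least_squares(res,[632,-11,-.036,.57,.77]);print(f.x.round(3),f.cost)
E
```

```text
left [644.6  75.9 247.4]
right [654.1 -93.2 251.6]
hinge [666.4  -9.7 214.5]
jawtop 2207 [-23.1 -59.9  10. ] [57.1 59.7 18. ] [39.6  0.9 15.6]
face 1041 [ -2.5 -28.2  -2.9] [32.5 33.3  3. ] [18.5  4.6  1.5]
-1.4 11 [  7.6 -28.    1.6] 29.0
-1.26 24 [  9.9 -27.3  -0.3] 29.0
-1.12 34 [ 13.6 -25.4   0.2] 28.8
-0.98 42 [ 18.2 -22.6   0.6] 29.0
-0.84 49 [ 21.6 -19.1  -0.4] 28.8
-0.7 53 [ 24.8 -15.6  -2.5] 29.3
-0.56 53 [ 25.1 -14.6  -0.4] 29.1
-0.42 56 [27.7 -9.4 -0.7] 29.3
-0.28 60 [28.8 -6.7  0.1] 29.5
-0.14 55 [29.4 -2.4 -1.1] 29.5
0.0 63 [30.   2.9 -2.9] 30.2
0.14 60 [29.4  7.2 -1.4] 30.3
0.28 66 [35.2 13.9  2.4] 37.9
0.42 60 [33.5 15.7  2.4] 37.0
0.56 61 [24.3 20.4 -0.2] 31.7
0.7 62 [23.  22.   1.9] 31.8
0.84 63 [18.4 26.5  1.3] 32.3
0.98 55 [16.5 28.4  0.9] 32.8
1.12 49 [10.2 31.2  1.1] 32.8
1.26 34 [ 8.6 32.   2. ] 33.2
rim centre [-1.9509052  2.2764106] [-0.2 -0.2 -0.3  0.  -0.2  0.1 -0.1 -0.1  0.  -0.3 -0.  -0.3  7.   5.9
 -0.1 -0.3 -0.4 -0.  -0.6 -0.4]
[ 6.31477e+02  5.82000e-01 -2.76000e-01  3.42000e-01  9.99000e-01] 0.01682450715339927
```

```bash
python3 -m inch '[[6,3,-13,0,0,0],[12,3.2,-27,0,0,0],[18.5,3.1,-40.6,0,0,0],[18.5,3.1,-40.6,0,0,0],[18.5,3.1,-40.6,0,0,0]]'; python3 - <<'E'
from h import *
from bench import ctrl
a=grab(ctrl,"scene","scene3");b=grab(ctrl,"side","side3")
A=cv2.resize(a[0][140:240,215:315,::-1],None,fx=4,fy=4,interpolation=cv2.INTER_CUBIC)
B=cv2.resize(b[0][140:240,260:360,::-1],None,fx=4,fy=4,interpolation=cv2.INTER_CUBIC)
cv2.imwrite("pics/c3.png",np.hstack([A,B]))
E
```

```text
time: 5.18
position: [0.6015, -0.0062, 0.249]
tool_rot: [3.066, -0.053, 0.652]
ft_force: [-0.5, -0.3, -2.5]
grip_width: 0.518
grip_force: 40.0
```

View pics/c3.png

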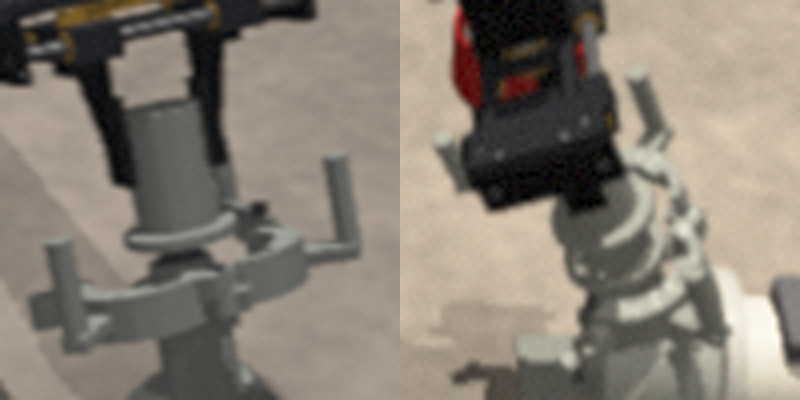

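Crop: the spout flange at (182,240) sits in line above the spigot at (185,258) and the stem (197,335) in the scene half, and its tilt matches. Lowering it on.

```bash
python3 -m inch '[[0.6,-1.2,-2,0,0,0],[2.2,-1.2,-5.5,0,0,0],[3.8,-1.3,-9.1,0,0,0],[5.4,-1.4,-12.8,0,0,0],[5.4,-1.4,-12.8,0,0,0]]'
```

```text
time: 5.9
position: [0.6066, -0.0076, 0.2356]
tool_rot: [3.066, -0.053, 0.65]
ft_force: [-0.1, -0.1, -2.8]
grip_width: 0.525
grip_force: 40.0
```

```bash
python3 -m inch '[[0.8,0,-1.8,0,0,0],[1.6,0,-3.7,0,0,0],[2.4,-0.1,-5.5,0,0,0],[3.1,-0.1,-7,0,0,0],[3.1,-0.1,-7,0,0,0]]'
```

```text
time: 6.52
position: [0.6097, -0.008, 0.2288]
tool_rot: [3.065, -0.053, 0.651]
ft_force: [-0.3, -0.9, -4.2]
grip_width: 0.516
grip_force: 40.0
```

```bash
python3 -m inch '[[0.4,0,-0.9,0,0,0],[0.8,0,-1.8,0,0,0],[1.0,0,-2.3,0,0,0],[1.0,0,-2.3,0,0,0]]';  python3 -m inch '[[0.2,0,-0.5,0,0,0],[0.4,0,-0.9,0,0,0],[0.4,0,-0.9,0,0,0]]'
```

```text
time: 7.02
position: [0.6106, -0.008, 0.2273]
tool_rot: [3.065, -0.054, 0.651]
ft_force: [-5.6, -1.5, 1.2]
grip_width: 0.519
grip_force: 40.0
time: 7.4
position: [0.6107, -0.0081, 0.2272]
tool_rot: [3.064, -0.053, 0.65]
ft_force: [-12.2, -1.6, 9.3]
grip_width: 0.522
grip_force: 40.0
```

```bash
python3 -m inch '[[0,0,0,0,0,0],[-0.6,0,1.4,0,0,0],[-0.6,0,1.4,0,0,0]]' 60;python3 -m inch '[[0,0,0,0,0,0],[0,0,0,0,0,0],[0,0,0,0,0,0],[0.4,0,-0.9,0,0,0],[0.8,0,-1.8,0,0,0],[1.2,0,-2.7,0,0,0],[1.2,0,-2.7,0,0,0]]' 30 40
```

```text
time: 7.78
position: [0.6114, -0.0072, 0.2282]
tool_rot: [3.065, -0.052, 0.655]
ft_force: [-0.5, -0.1, 0.4]
grip_width: 0.679
grip_force: 0.0
time: 8.65
position: [0.6109, -0.0082, 0.2273]
tool_rot: [3.063, -0.054, 0.649]
ft_force: [-21.5, -1.0, 22.4]
grip_width: 0.52
grip_force: 40.1
```

```bash
python3 -m inch '[[-0.6,0,1.5,0,0,0],[-0.6,0,1.5,0,0,0],[-0.6,0,1.5,0,0,0]]' 65; python3 -m inch '[[-10,0,22,0,0,0],[-30,1,67,0,0,0],[-50,1.5,110,0,0,0],[-50,1.5,110,0,0,0],[-50,1.5,110,0,0,0]]'; python3 - <<'E'
from h import *
from neck import *
from bench import ctrl
a=grab(ctrl,"wrist","w4");b=grab(ctrl,"side","side4");c=grab(ctrl,"scene","scene4")
for n,(im,d,K,D,T) in zip("wsc",(a,b,c)):
    P=cloud(d,K,D,T)*1000;N=(P-[631,-9.5,180])@Rn(-.036);r=np.hypot(N[...,0],N[...,1])
    m=(r<27)&(N[...,2]>68)&(N[...,2]<84);q=N[m];print(n,len(q),"rim c",((np.percentile(q,2,axis=0)+np.percentile(q,98,axis=0))/2).round(1),"top z",np.percentile(q[:,2],[50,80,95]).round(1))
    m=(r>25)&(r<31)&(N[...,2]>4)&(N[...,2]<13);q=N[m];print("  flange z",len(q),np.median(q[:,2]).round(1) if len(q) else 0)
B=cv2.resize(b[0][140:240,260:360,::-1],None,fx=4,fy=4,interpolation=cv2.INTER_CUBIC)
C=cv2.resize(c[0][140:240,215:315,::-1],None,fx=4,fy=4,interpolation=cv2.INTER_CUBIC)
cv2.imwrite("pics/c4.png",np.hstack([C,B]))
E
```

```text
time: 9.02
position: [0.6112, -0.0075, 0.2257]
tool_rot: [3.066, -0.053, 0.651]
ft_force: [-0.8, -0.3, 0.1]
grip_width: 0.718
grip_force: 0.0
time: 9.65
position: [0.561, -0.0062, 0.3352]
tool_rot: [3.065, -0.053, 0.65]
ft_force: [1.0, 0.1, -0.6]
grip_width: 0.75
grip_force: 0.0
w 818 rim c [ 0.   0.7 73. ] top z [75.7 76.4 77.1]
  flange z 564 9.2
s 144 rim c [ 0.2 -2.  72.8] top z [74.1 76.1 77.2]
  flange z 95 9.0
c 117 rim c [ 0.9  0.3 71.5] top z [71.7 74.  74.7]
  flange z 33 7.3
```

View pics/c4.png

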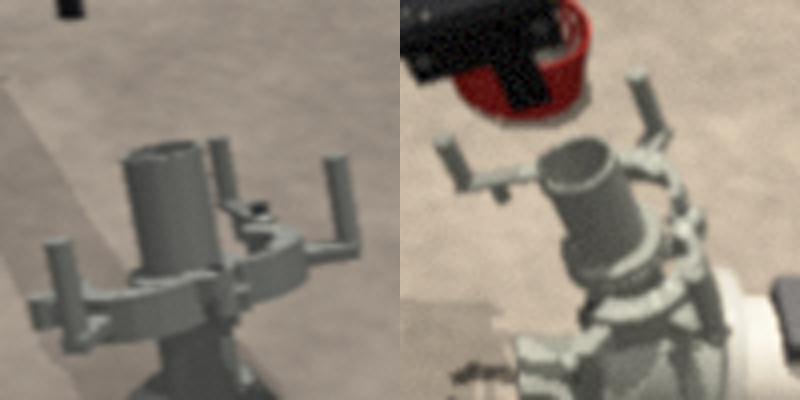

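View pics/w4.png

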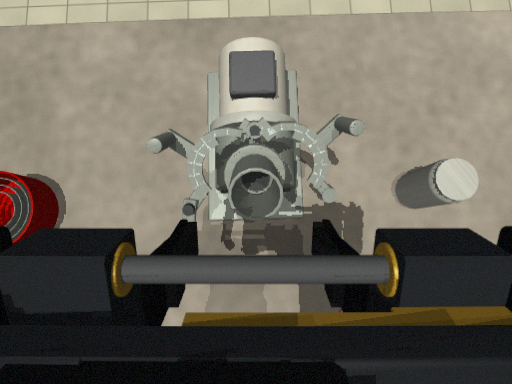

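The spout sits fully home: the flange top reads about 8 mm above the face, the rim is centred, and it follows the stem line in both views. Wrist view: post tops at left (155,145), right (356,127) and latch (189,208). Next I'm measuring the posts and working out the jaw arcs.

```bash
cat > posts.py <<'E'
from h import *
from neck import *
O=np.array([631,-9.5,180.]);PSI=-.036
def ray(uv,z,K,D,T,psi=PSI):
    M=Rn(psi);n=cv2.undistortPoints(np.array([[uv]],float),K,D).ravel()
    r=M.T@(T[:3,:3]@[*n,1]);c=M.T@(T[:3,3]*1000-O);return c+r*(z-c[2])/r[2]
W=lambda p:O+Rn(PSI)@np.array(p)
E
python3 - <<'E'
from posts import *
from bench import ctrl
im,d,K,D,T=load("w4.npz")
for psi in(-.036,-.02):
    L=ray((155,145),55,K,D,T,psi);Rr=ray((357,127),55,K,D,T,psi);La=ray((190,208),56,K,D,T,psi)
    qL=np.arctan2(66,-55)-np.arctan2(L[1],L[0]-47);qR=np.arctan2(66,-55)-np.arctan2(-Rr[1],Rr[0]-47)
    print(psi,L.round(1),np.hypot(*(L-H)[:2]),qL,Rr.round(1),np.hypot(*(Rr-H)[:2]),qR,"latch",La.round(1),"piv",piv(qL).round(1),np.hypot(*(La-piv(qL))[:2]))
p=ctrl.get_state()["position"]*1000;print("tcp",p.round(1))
L=ray((155,145),55,K,D,T)
qs=np.linspace(qL,0,7)
print("above L",(W([L[0],L[1],80])-p).round(1),"at",(W([L[0],L[1],35])-p).round(1))
for q in qs: print(round(q,3),(W(left(q,35))-W(left(qs[0],35))).round(1),left(q,35).round(0))
E
```

```text
-0.036 [37.2 86.2 55. ] 86.74919185616359 0.5818403293833405 [ 52.7 -84.2  55. ] 84.41190211115507 0.7617328922468733 latch [-19.1  59.3  56. ] piv [-32.5  66.6   0. ] 15.217098428678293
-0.02 [38.6 85.8 55. ] 86.23638840309727 0.5967440725149766 [ 51.4 -84.8  55. ] 84.91720606022618 0.7461955797758861 latch [-18.1  59.8  56. ] piv [-31.5  67.8   0. ] 15.534446808163738
tcp [560.8  -6.2 334.2]
above L [ 74.7  82.8 -66. ] at [  93.    82.1 -107.1]
0.597 [0. 0. 0.] [39. 86. 35.]
0.497 [-7.8 -1.  -3.4] [30. 84. 35.]
0.398 [-15.4  -2.8  -6.8] [22. 82. 35.]
0.298 [-22.8  -5.4 -10.1] [14. 79. 35.]
0.199 [-30.   -8.9 -13.2] [ 6. 76. 35.]
0.099 [-36.8 -13.  -16.2] [-1. 71. 35.]
0.0 [-43.2 -18.  -19. ] [-8. 66. 35.]
```

```bash
python3 -m inch '[[37,41,-20,0,0,0],[74,82,-40,0,0,0],[75,82.5,-66,0,0,0],[84,82.5,-87,0,0,0],[93,82,-107,0,0,0],[93,82,-107,0,0,0],[93,82,-107,0,0,0]]' 45; python3 -m inch '[[0,0,0,0,0,0],[0,0,0,0,0,0],[0,0,0,0,0,0],[0,0,0,0,0,0]]' 0 20
```

```text
time: 10.68
position: [0.6542, 0.0761, 0.2293]
tool_rot: [3.066, -0.053, 0.652]
ft_force: [-0.4, 0.3, 0.3]
grip_width: 0.516
grip_force: 0.0
time: 11.18
position: [0.6543, 0.076, 0.2295]
tool_rot: [3.065, -0.053, 0.653]
ft_force: [0.8, -2.3, -0.8]
grip_width: 0.156
grip_force: 20.1
```

```bash
python3 -m inch '[[-7.8,-1,-3.4,0,0,0],[-15.4,-2.8,-6.8,0,0,0],[-22.8,-5.4,-10.1,0,0,0],[-30,-8.9,-13.2,0,0,0],[-36.8,-13,-16.2,0,0,0],[-36.8,-13,-16.2,0,0,0]]'
```

```text
time: 11.92
position: [0.6158, 0.0633, 0.2124]
tool_rot: [3.066, -0.053, 0.648]
ft_force: [-3.2, 3.5, 3.4]
grip_width: 0.155
grip_force: 20.0
```

```bash
python3 -m inch '[[-3,-2.5,-1.5,0,0,0],[-6.4,-5,-2.8,0,0,0],[-7.5,-6,-3.3,0,0,0],[-7.5,-6,-3.3,0,0,0]]'; python3 - <<'E'
from posts import *
from bench import ctrl
s=ctrl.get_state();print((Rn(PSI).T@(s["position"]*1000-O)).round(1),s["ft_force"])
E
```

```text
time: 12.42
position: [0.6093, 0.0588, 0.2095]
tool_rot: [3.067, -0.051, 0.651]
ft_force: [-1.7, 6.6, 1.6]
grip_width: 0.152
grip_force: 20.0
[-10.   67.5  36.7] [-1.67793606  6.55015536  1.63536303]
```

```bash
python3 -m inch '[[-1,-2,-0.5,0,0,0],[-2,-4,-1,0,0,0],[-2,-4,-1,0,0,0]]'; python3 -m inch '[[1.5,3,0.7,0,0,0],[1.5,3,0.7,0,0,0],[1.5,3,0.7,0,0,0]]' 45
```

```text
time: 12.8
position: [0.6066, 0.0566, 0.2082]
tool_rot: [3.07, -0.049, 0.648]
ft_force: [-3.7, 8.5, 3.1]
grip_width: 0.152
grip_force: 20.0
time: 13.18
position: [0.6093, 0.0545, 0.2091]
tool_rot: [3.065, -0.055, 0.651]
ft_force: [-0.5, 0.2, 0.3]
grip_width: 0.41
grip_force: 0.0
```

```bash
python3 -m inch '[[-14,0.5,31,0,0,0],[-28,1,64,0,0,0],[-28,-30,64,0,0,0],[-28,-60,64,0,0,0],[-28,-60,64,0,0,0]]' 45; python3 - <<'E'
from posts import *
from bench import ctrl
im,d,K,D,T=grab(ctrl,"wrist","w5")
p=ctrl.get_state()["position"]*1000;print("tcp",p.round(1))
Rp=np.array([52.2,-84.6]);qR=.755
print("above",(W([*Rp,80])-p).round(1),"at",(W([*Rp,35])-p).round(1))
for q in np.linspace(qR,0,9): print(round(q,3),(W(right(q,35))-W(right(qR,35))).round(1),(W(right(q,35))).round(1))
E
```

```text
time: 13.8
position: [0.5811, -0.0081, 0.2731]
tool_rot: [3.064, -0.062, 0.651]
ft_force: [-1.0, -0.1, -0.8]
grip_width: 0.516
grip_force: 0.0
tcp [581.2  -5.9 273.2]
above [ 61.9 -88.7   1.1] at [ 80.2 -89.3 -40. ]
0.755 [0. 0. 0.] [661.3 -96.4 233.2]
0.661 [-7.4  0.2 -3.3] [653.9 -96.2 229.9]
0.566 [-14.8   1.1  -6.6] [646.6 -95.3 226.6]
0.472 [-22.    2.8  -9.8] [639.3 -93.6 223.4]
0.378 [-29.    5.2 -13. ] [632.3 -91.2 220.2]
0.283 [-35.9   8.3 -16.1] [625.5 -88.1 217.1]
0.189 [-42.4  12.1 -19. ] [619.  -84.3 214.2]
0.094 [-48.5  16.6 -21.8] [612.8 -79.8 211.3]
0.0 [-54.2  21.7 -24.5] [607.1 -74.7 208.7]
```

View pics/w5.png

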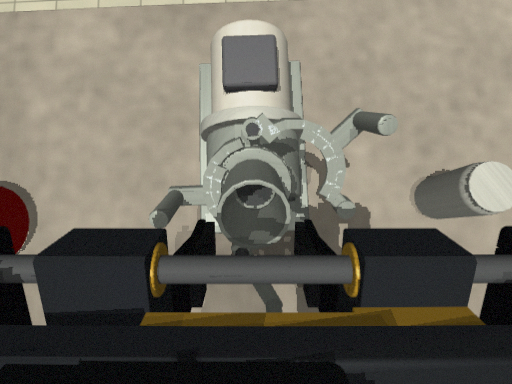

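The left jaw hugs the flange and its post is now at (165,212); the right post top is at (384,125). Moving to the right post.

```bash
python3 -m inch '[[0,-44,0,0,0,0],[30,-88,0,0,0,0],[62,-88.7,1,0,0,0],[71,-89,-20,0,0,0],[80,-89.3,-40,0,0,0],[80,-89.3,-40,0,0,0],[80,-89.3,-40,0,0,0]]' 45; python3 -m inch '[[0,0,0,0,0,0],[0,0,0,0,0,0],[0,0,0,0,0,0],[0,0,0,0,0,0]]' 0 20
```

```text
time: 14.72
position: [0.6617, -0.0928, 0.2342]
tool_rot: [3.065, -0.052, 0.653]
ft_force: [-0.2, 0.1, 0.6]
grip_width: 0.518
grip_force: 0.0
time: 15.22
position: [0.6614, -0.0955, 0.2337]
tool_rot: [3.062, -0.055, 0.652]
ft_force: [-0.2, 1.8, 0.8]
grip_width: 0.15
grip_force: 20.1
```

```bash
python3 -m inch '[[-7.4,0.2,-3.3,0,0,0],[-14.8,1.1,-6.6,0,0,0],[-22,2.8,-9.8,0,0,0],[-29,5.2,-13,0,0,0],[-35.9,8.3,-16.1,0,0,0],[-42.4,12.1,-19,0,0,0],[-48.5,16.6,-21.8,0,0,0],[-48.5,16.6,-21.8,0,0,0]]';python3 -m inch '[[-3,2.5,-1.3,0,0,0],[-6,5,-2.7,0,0,0],[-7.5,7,-3.2,0,0,0],[-7.5,7,-3.2,0,0,0]]'
```

```text
time: 16.23
position: [0.6114, -0.0808, 0.2113]
tool_rot: [3.062, -0.059, 0.648]
ft_force: [-5.0, -7.1, 3.0]
grip_width: 0.149
grip_force: 20.0
time: 16.73
position: [0.6039, -0.075, 0.2079]
tool_rot: [3.061, -0.06, 0.647]
ft_force: [-4.8, -8.7, 1.5]
grip_width: 0.152
grip_force: 19.9
```

```bash
python3 -m inch '[[-1.5,1.5,-0.7,0,0,0],[-2,4,-0.7,0,0,0],[-2,4,-0.7,0,0,0],[-2,4,-0.7,0,0,0]]'; python3 -m inch '[[0,2,0,0,0,0],[0,4,0,0,0,0],[0,4,0,0,0,0]]'
```

```text
time: 17.23
position: [0.6036, -0.0748, 0.208]
tool_rot: [3.056, -0.064, 0.654]
ft_force: [4.6, -17.0, -4.7]
grip_width: 0.15
grip_force: 20.0
time: 17.6
position: [0.6035, -0.0746, 0.208]
tool_rot: [3.052, -0.069, 0.654]
ft_force: [6.9, -23.7, -6.3]
grip_width: 0.151
grip_force: 20.0
```

```bash
python3 -m inch '[[1.5,-8,1.5,0,0,0],[1.5,-8,1.5,0,0,0],[1.5,-8,1.5,0,0,0]]' 45; python3 -m inch '[[-16,0,36,0,0,0],[-30,0,68,0,0,0],[-30,-50,68,0,0,0],[-30,-50,68,0,0,0]]'; python3 - <<'E'
from posts import *
from bench import ctrl
p=ctrl.get_state()["position"]*1000;print("tcp",p.round(1))
for n in("scene","side"):
    im,d,K,D,T=grab(ctrl,n,n+"6");N=(cloud(d,K,D,T)*1000-O)@Rn(PSI)
    for k,c in(("left",(-8,66)),("right",(-8,-66)),("latch",(-108,-13))):
        for lo,hi in((20,44),(46,60)):
            m=(np.hypot(N[...,0]-c[0],N[...,1]-c[1])<(30 if k=="latch" else 14))&(N[...,2]>lo)&(N[...,2]<hi);q=N[m]
            print(n,k,lo,len(q),np.median(q,0).round(1) if len(q) else 0, np.ptp(q,axis=0).round(0) if len(q) else 0)
E
```

```text
time: 17.98
position: [0.605, -0.0684, 0.2092]
tool_rot: [3.066, -0.05, 0.652]
ft_force: [0.2, -0.0, 0.0]
grip_width: 0.412
grip_force: 0.0
time: 18.48
position: [0.5745, -0.1233, 0.2775]
tool_rot: [3.063, -0.06, 0.652]
ft_force: [0.3, 0.4, 0.1]
grip_width: 0.515
grip_force: 0.0
tcp [ 574.5 -123.3  277.5]
scene left 20 62 [-5.2 63.5 31.9] [17. 13. 24.]
scene left 46 30 [-5.9 63.5 51.3] [14. 13.  9.]
scene right 20 68 [ -1.6 -67.3  32.6] [14. 14. 23.]
scene right 46 28 [ -2.4 -67.3  51.1] [11. 12.  8.]
scene latch 20 52 [-102.2  -17.4   32. ] [11. 13. 24.]
scene latch 46 24 [-104.   -16.7   51.6] [12. 13. 10.]
side left 20 0 0 0
side left 46 0 0 0
side right 20 21 [ -2.5 -72.6  25.3] [12.  9. 23.]
side right 46 3 [ -1.2 -68.5  55.6] [1. 3. 5.]
side latch 20 0 0 0
side latch 46 22 [-108.8  -19.7   56.5] [15. 14.  8.]
```

```bash
python3 - <<'E'
from posts import *
p=np.array([574.5,-123.3,277.5]);S=np.array([-107,-15,35.])
print("above",(W([-107,-15,85])-p).round(1),"at",(W(S)-p).round(1),W(S).round(1))
for q in np.linspace(1.08,0,10): print(round(q,2),(W(latch(0,q,35))-W(latch(0,1.08,35))).round(1),W(latch(0,q,35)).round(1))
E
```

```text
above [-76.3 103.6 -63.4] at [ -56.   102.8 -109. ] [518.5 -20.5 168.5]
1.08 [0. 0. 0.] [518.4 -20.8 168.4]
0.96 [ 3.1 -6.   1.5] [521.5 -26.8 169.9]
0.84 [  6.9 -11.6   3.2] [525.3 -32.4 171.6]
0.72 [ 11.2 -16.7   5.3] [529.6 -37.5 173.6]
0.6 [ 16.1 -21.1   7.5] [534.5 -41.9 175.9]
0.48 [ 21.4 -24.9   9.9] [539.8 -45.7 178.3]
0.36 [ 27.1 -27.9  12.5] [545.5 -48.7 180.9]
0.24 [ 33.1 -30.2  15.2] [551.5 -51.  183.6]
0.12 [ 39.3 -31.7  18. ] [557.7 -52.5 186.4]
0.0 [ 45.6 -32.3  20.8] [564.  -53.1 189.2]
```

```bash
python3 -m inch '[[-40,20,0,0,0,0],[-77,60,-10,0,0,0],[-77,100,-35,0,0,0],[-76,103.6,-63,0,0,0],[-66,103,-86,0,0,0],[-56,103,-109,0,0,0],[-56,103,-109,0,0,0],[-56,103,-109,0,0,0]]' 45; python3 -m inch '[[0,0,0,0,0,0],[0,0,0,0,0,0],[0,0,0,0,0,0],[0,0,0,0,0,0]]' 0 30
```

```text
time: 19.58
position: [0.5191, -0.0161, 0.1689]
tool_rot: [3.065, -0.051, 0.653]
ft_force: [0.3, 0.1, 0.4]
grip_width: 0.516
grip_force: 0.0
time: 20.08
position: [0.5188, -0.0175, 0.1683]
tool_rot: [3.065, -0.054, 0.652]
ft_force: [-1.3, -2.5, 1.5]
grip_width: 0.15
grip_force: 30.2
```

```bash
python3 -m inch '[[3.1,-6,1.5,0,0,0],[6.9,-11.6,3.2,0,0,0],[11.2,-16.7,5.3,0,0,0],[16.1,-21.1,7.5,0,0,0],[21.4,-24.9,9.9,0,0,0],[27.1,-27.9,12.5,0,0,0],[27.1,-27.9,12.5,0,0,0]]'; python3 -m inch '[[3,-1.2,1.3,0,0,0],[6,-2.3,2.7,0,0,0],[9,-3,4,0,0,0],[12,-3.8,5.4,0,0,0],[12,-3.8,5.4,0,0,0]]'
```

```text
time: 20.95
position: [0.5438, -0.0464, 0.1793]
tool_rot: [3.066, -0.055, 0.642]
ft_force: [-10.3, -2.4, 5.4]
grip_width: 0.152
grip_force: 30.0
time: 21.58
position: [0.5559, -0.05, 0.1848]
tool_rot: [3.066, -0.054, 0.643]
ft_force: [-8.6, -3.0, 4.8]
grip_width: 0.152
grip_force: 30.0
```

```bash
python3 -m inch '[[3,-0.3,1.3,0,0,0],[6,-0.6,2.7,0,0,0],[8,-0.6,3.6,0,0,0],[8,-0.6,3.6,0,0,0]]' - 45; python3 -m inch '[[2,0,0.9,0,0,0],[4,0,1.8,0,0,0],[4,0,1.8,0,0,0]]'
```

```text
time: 22.08
position: [0.563, -0.0506, 0.1879]
tool_rot: [3.066, -0.053, 0.64]
ft_force: [-11.0, -2.5, 5.0]
grip_width: 0.146
grip_force: 45.0
time: 22.45
position: [0.5663, -0.0516, 0.1893]
tool_rot: [3.066, -0.054, 0.637]
ft_force: [-12.9, -3.8, 5.9]
grip_width: 0.147
grip_force: 45.0
```

```bash
python3 -m inch '[[2,0,0.9,0,0,0],[4,0,1.8,0,0,0],[4,0,1.8,0,0,0]]'; python3 -m inch '[[2,0,0.9,0,0,0],[3,0,1.3,0,0,0],[3,0,1.3,0,0,0]]'
```

```text
time: 22.82
position: [0.5702, -0.0523, 0.191]
tool_rot: [3.065, -0.055, 0.637]
ft_force: [-12.8, -6.0, 6.7]
grip_width: 0.144
grip_force: 45.0
time: 23.2
position: [0.5725, -0.0526, 0.192]
tool_rot: [3.065, -0.056, 0.634]
ft_force: [-16.8, -6.1, 7.6]
grip_width: 0.138
grip_force: 45.1
```

```bash
python3 -m inch '[[-2,0,-0.9,0,0,0],[-2,0,-0.9,0,0,0],[-2,0,-0.9,0,0,0]]' 45; python3 -m inch '[[-17,0,36,0,0,0],[-32,0,70,0,0,0],[-70,-40,100,0,0,0],[-70,-90,100,0,0,0],[-70,-90,100,0,0,0]]'; python3 - <<'E'
from posts import *
from bench import ctrl
p=ctrl.get_state()["position"]*1000;print("tcp",p.round(1))
for n in("scene","side"):
    im,d,K,D,T=grab(ctrl,n,n+"7");N=(cloud(d,K,D,T)*1000-O)@Rn(PSI)
    for k,c in(("left",(-8,66)),("right",(-8,-66)),("latch",(-56,-46))):
        for lo,hi in((25,44),(46,60)):
            m=(np.hypot(N[...,0]-c[0],N[...,1]-c[1])<(20 if k=="latch" else 14))&(N[...,2]>lo)&(N[...,2]<hi);q=N[m]
            print(n,k,lo,len(q),np.median(q,0).round(1) if len(q) else 0, np.ptp(q,axis=0).round(0) if len(q) else 0)
    m=(N[...,0]<-62)&(N[...,0]>-135)&(np.abs(N[...,1])<70)&(N[...,2]>20)&(N[...,2]<60);print("ahead",m.sum(),np.median(N[m],0))
E
```

```text
time: 23.58
position: [0.5755, -0.0487, 0.1939]
tool_rot: [3.065, -0.052, 0.653]
ft_force: [0.3, -0.3, 0.1]
grip_width: 0.397
grip_force: 0.0
time: 24.2
position: [0.5047, -0.1433, 0.2946]
tool_rot: [3.063, -0.063, 0.654]
ft_force: [-0.5, -0.1, -0.8]
grip_width: 0.516
grip_force: 0.0
tcp [ 504.7 -143.3  294.6]
scene left 25 49 [-3.4 64.7 34.5] [13. 12. 18.]
scene left 46 28 [-3.8 65.3 52. ] [11. 11.  9.]
scene right 25 54 [ -1.8 -67.3  35. ] [13. 14. 18.]
scene right 46 27 [ -1.8 -67.5  51.2] [12. 12.  8.]
scene latch 25 19 [-50.8 -41.4  35.1] [ 6.  6. 18.]
scene latch 46 29 [-52.1 -46.6  51. ] [12. 12. 10.]
ahead 0 [nan nan nan]
side left 25 4 [-3.4 63.4 42.8] [12.  3.  4.]
side left 46 33 [-7.9 61.7 55.6] [13. 16. 13.]
side right 25 39 [ -5.6 -73.5  35. ] [12. 10. 19.]
side right 46 38 [ -6.7 -71.4  53.8] [13. 14. 10.]
side latch 25 36 [-54.9 -50.8  34.2] [13.  9. 18.]
side latch 46 37 [-56.2 -50.2  54.8] [13. 13. 11.]
ahead 4 [-62.8132757  -49.86390327  42.2935639 ]
  return _methods._mean(a, axis=axis, dtype=dtype,
  ret = um.true_divide(
```

```bash
python3 -m inch '[[0,45,-20,0,0,0],[8,91,-40,0,0,0],[15,91.7,-70,0,0,0],[25,91.3,-93,0,0,0],[35.5,91,-116,0,0,0],[35.5,91,-116,0,0,0],[35.5,91,-116,0,0,0]]' 0 10; python3 -m inch '[[4,0,1.8,0,0,0],[8,0,3.6,0,0,0],[10,0,4.5,0,0,0],[10,0,4.5,0,0,0]]'
```

```text
time: 25.18
position: [0.5408, -0.0473, 0.1783]
tool_rot: [3.065, -0.051, 0.653]
ft_force: [0.4, -0.1, 0.3]
grip_width: 0.006
grip_force: 0.0
time: 25.68
position: [0.5483, -0.0492, 0.1811]
tool_rot: [3.066, -0.055, 0.643]
ft_force: [-9.0, -0.9, 1.6]
grip_width: 0.003
grip_force: 3.5
```

```bash
python3 -m inch '[[2,0,0.9,0,0,0],[4,0,1.8,0,0,0],[4,0,1.8,0,0,0]]'; python3 -m inch '[[2,0,0.9,0,0,0],[4,0,1.8,0,0,0],[4,0,1.8,0,0,0]]'
```

```text
time: 26.05
position: [0.5494, -0.0508, 0.1811]
tool_rot: [3.067, -0.057, 0.633]
ft_force: [-17.7, -4.6, 5.5]
grip_width: 0.008
grip_force: 7.2
time: 26.42
position: [0.5503, -0.0514, 0.1806]
tool_rot: [3.069, -0.059, 0.621]
ft_force: [-24.4, -4.9, 4.7]
grip_width: 0.008
grip_force: 10.6
```

```bash
python3 -m inch '[[-20,0,-9,0,0,0],[-30,0,-8,0,0,0],[-50,0,40,0,0,0],[-70,-40,90,0,0,0],[-70,-90,100,0,0,0],[-70,-90,100,0,0,0],[-70,-90,100,0,0,0]]'; python3 - <<'E'
from posts import *
from bench import ctrl
for n in("scene","side"):
    im,d,K,D,T=grab(ctrl,n,n+"8");P=cloud(d,K,D,T)*1000;N=(P-O)@Rn(PSI)
    for k,c in(("left",(-8,66)),("right",(-8,-66)),("latch",(-56,-46)),):
        m=(np.hypot(N[...,0]-c[0],N[...,1]-c[1])<16)&(N[...,2]>46)&(N[...,2]<60);q=N[m];print(n,k,np.median(q,0).round(1))
    m=(np.hypot(N[...,0],N[...,1])<27)&(N[...,2]>66)&(N[...,2]<84);q=N[m];print("rim",np.percentile(q[:,2],[50,80,95]).round(1))
    m=(np.hypot(P[...,0]-627,P[...,1]+267)<45)&(P[...,2]>105)&(P[...,2]<125);q=P[m];print("can",((q.min(0)+q.max(0))/2).round(0))
print(ctrl.get_state()["ft_force"])
E
```

```text
time: 27.3
position: [0.4889, -0.1376, 0.2864]
tool_rot: [3.065, -0.053, 0.653]
ft_force: [0.3, 0.1, -1.0]
grip_width: 0.005
grip_force: 0.0
scene left [-5.5 64.2 51.7]
scene right [ -1.6 -67.3  51. ]
scene latch [-49.3 -49.3  51.5]
rim [71.2 73.6 74.5]
can [ 629. -266.  112.]
side left [-9.9 59.9 55.6]
side right [ -6.7 -71.6  54.1]
side latch [-54.9 -52.5  55.3]
rim [73.1 75.9 77. ]
can [ 626. -268.  112.]
[-5.09820434e-05 -2.71873216e-01  1.16632816e-02]
```

```bash
python3 -c "
from bench import ctrl
print(ctrl.close_job())"
```

```text
the job is handed in; nothing more can be done
None
```

I handed the job in at about 27 s: the spout is seated on the spigot, both jaws are shut, the latch is closed and the gripper is clear of everything. The last camera measurements agree with this; the can hasn't moved, and the arm never went near the pan or the cutter tin, though I didn't re-measure those two.

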